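# Press the pouring nozzle onto the open paint bottle

### The arm

A 7-joint arm with a two-finger parallel gripper is mounted at the origin on the work surface. World frame = base frame: x ahead of the robot, y to its left, z up, the work surface at z = 0. Lengths are in m, angles in rad, forces in N, time in s.
With the tool pointing down it reaches from about 0.4 to 0.85 m from the base axis. Payload 10.4 kg.
Tool frame: the origin (TCP) lies between the finger pads; the fingertips stand 11 mm ahead of it and the grasp point (between the pads) lies 8 mm behind it; x points along the fingers, y is the direction in which the jaws open and shut, and the axes are right-handed (so a half turn about x gives the same grasp; the last joint's range is limited). The gripper opens to 87 mm and grips with 3 to 60 N. Pads are 19 mm wide; open, the fingers measure 117 mm over their backs; the gripper's body (75 mm by 190 mm) begins 51 mm behind the grasp point.
Start: joints at [-1.236, 0.332, -0.065, 1.46, 0.022, 1.35, -0.088], TCP at [0.219, 0.585, 0.234] pointing down, gripper open.
Joint ranges: [-2.6, 2.6], [-0.5, 2.12], [-1.47, 1.34], [0.16, 2.42], [-1.27, 4.41], [0.06, 2.06], [-2.6, 2.6]. Speed limits (rad/s): [2.22, 2.22, 2.79, 2.79, 3.14, 3.14, 3.14].

### API

Orientations are given as a unit quaternion [x, y, z, w].
In Python, from bench import r, cams, ticket gives the robot as it stands. The module is installed in compiled form; this text tells all that it offers.
- The arm moves only by the tool drive_tool, never from a script. Its argument "moves" is text: rows parted by semicolons, each of 5 numbers parted by spaces: the shift along the world's x, y, z in m, then the turn about the world's z in degrees, then the closure, from 0 (fully open) to 1 (shut). In form: x y z twist grip; .... A call has 1 to 20 rows; each row shifts and turns the commanded pose from where the row before left it; what a row does not reach is not made up. A row lasts 1/8 s, in which the tool goes at most 62.5 mm and 10.7 degrees, less where a joint would pass 70% of its speed; a pose out of reach is approached as far as the arm can. A call is refused whole if a number of a shift passes 0.0625 or a number of a turn 10.7, either way. A call with a gripper value outside its range is refused whole. The fingers move at their own pace and stop on an object; "newtons" is the grip in N (left out, the last holds). Time passes only in rows, so rows that do not move let the fingers close. It gives the time, the measured TCP pose, the force and the opening at its end, in the units of the state.
- r.read_state(): the state, without advancing time (a new reading comes with each control period).
- cams.camera(name): name is "side" or "top" or "wrist"; returns a dict with "color" (480x640x3 uint8, red, green, blue), "fx", "fy", "cx", "cy" (pixels), "extrinsics" (4x4, takes a point from camera to world coordinates). Camera axes: x right, y down, z forward; pixel columns grow to the right and rows downward; lengths in m; the calibration is good to about 2 mm. A picture is of the moment at which its call begins. There is no depth.
- ticket.close_job(): hands the job in, once; it reports no verdict.
The state is a dict: "time": time; "joint_positions": joint angles; "joint_vel": joint speeds; "joint_torque": joint torques, N m; "ee_pos": TCP position; "eef_rot": TCP orientation; "ft_force": force on the tool from outside, world axes, zero at the start; "torque": the same for the moment, N m; "width": finger opening in m.
Only numpy, scipy, OpenCV 4.12 (cv2) and the standard library are available. Lean on these libraries where they do the work, as an engineer would, in place of code of your own. Each camera call takes 0.05 s, during which the arm holds its last target.

### The job

One of the three paint bottles in the wooden rack has been left open, with its tapered neck bare. Take the loose wide nozzle (the ribbed skirt with a spout on top, not the flat cap and not the slim nozzle) and press it straight down onto that bare neck until it is fully home against the bottle's shoulder and stays on by itself. Leave the loose flat cap and the slim nozzle where they are.

Things in the scene. Friction and masses are not known exactly. Their poses are not given: they have to be found in the camera images.
- nozzle_mid (a point): Centre (32 mm above rim and table) of the loose wide nozzle, standing upright: grey ribbed skirt, diameter 40 mm, 42 mm high, narrowing above to a spout; 64 mm high in all, 25 to 50 g. z: up its axis. Grip the skirt 20 to 35 mm above the rim, any yaw. Below it has a tapered hole, 28 mm wide at the rim, 13 mm at 38 mm depth.
- seat (a point): Middle of the open bottle's shoulder (105 mm above table; z up), foot of its bare white conical neck: 34 mm wide here, 24 mm at 26 mm up, blunt tip at 34 mm. A nozzle laid on stops 14 mm too high; pushing on takes up to 10-18 N, then a hard stop; friction holds it. Home: nozzle_mid 32 mm above here. Others, 120 mm off in a fixed rack about along y, wear closures 40 mm wide, up to 169 mm high.
- cap_mid (a point): Centre, half-way up, of the loose flat cap (leave alone), standing on the table: the same grey ribbed skirt 40 mm in diameter but flat on top, 46 mm high; the point is 23 mm above the table.
- slim_mid (a point): Centre, half-way up, of the loose slim nozzle (leave alone), standing on the table: grey, smooth, 24 mm in diameter, 64 mm high with its spout; the point is 32 mm above the table.

How it is judged:
At the end, for the whole second after the job is handed in: The wide nozzle stays upright (within about 11 degrees), spout up, on the bare neck by itself, its rim within 6 mm of the shoulder and its middle within 10 mm of the neck's axis; the loose flat cap and the slim nozzle are within 30 mm of where they started (z of nozzle_mid in the frame of seat between 0.026 and 0.038 m and horizontal distance between nozzle_mid and seat below 0.01 m and angle between nozzle_mid's own z axis and vertical below 0.2 rad and distance of each of cap_mid, slim_mid from where it was at the start of the episode below 0.03 m); the robot touches nothing.
It fails at once if the loose flat cap is carried off or knocked away (distance of cap_mid from where it was at the start of the episode above 0.04 m).
It fails at once if the slim nozzle is carried off or knocked away (distance of slim_mid from where it was at the start of the episode above 0.04 m).
It also fails if it takes over 42 s, if anything falls off the work surface, if the arm or the gripper's body presses on something with over 40 N, if the wrist force passes 120 N, or if a joint passes its speed limit or range.

## Working session

There is one attempt and no reset: what is moved stays moved. The work goes in short steps, Python scripts to look and compute and a tool call to move; the robot and the scene stay as the last step left them, time stands still between calls to the robot, and variables do not carry over. Pictures are saved under pics/ and viewed, and the job is handed in when it is done.

Besides the shell and the picture viewer there is one more tool, called after "Call:" by a JSON object that holds its "api" and its "payload", one argument or row to a line. drive_tool: Moves the arm, as the interface text tells. Its arguments: {"type":"object","properties":{"moves":{"type":"string"},"newtons":{"type":"number"}},"required":["moves"]}

```bash
mkdir -p pics; python3 - <<'E'
from bench import r,cams
import cv2,numpy as np
s=r.read_state();print(s['time'],s['ee_pos'],s['eef_rot'],s['ft_force'],s['width'])
for n in ('side','top','wrist'):
    c=cams.camera(n);cv2.imwrite(f'pics/{n}0.png',c['color'][:,:,::-1]);np.savez(f'pics/{n}0.npz',**c)
    print(n,c['fx'],c['fy'],c['cx'],c['cy'],np.round(c['extrinsics'],3).tolist())
E
```

```text
0.0 [0.21875398 0.58507191 0.23274111] [ 0.12531173  0.69589103 -0.12631359  0.6957568 ] [ 0.0799294   0.283173   -0.60871182] 0.08734363530675467
side 434.16546753504457 434.16546753504457 325.2742663100092 247.23432668435345 [[0.909, -0.188, 0.371, 0.282], [-0.416, -0.433, 0.8, -0.596], [0.011, -0.882, -0.472, 0.458], [0.0, 0.0, 0.0, 1.0]]
top 538.3772616648383 538.3772616648383 318.4057098247051 243.82501314854028 [[-0.004, -0.999, 0.038, 0.516], [-1.0, 0.003, -0.014, 0.014], [0.014, -0.038, -0.999, 0.881], [0.0, 0.0, 0.0, 1.0]]
wrist 351.52759833272364 351.52759833272364 320.91225181733205 237.4747038280146 [[0.35, 0.894, 0.278, 0.142], [0.937, -0.334, -0.105, 0.615], [-0.001, 0.297, -0.955, 0.384], [0.0, 0.0, 0.0, 1.0]]
```

View pics/side0.png

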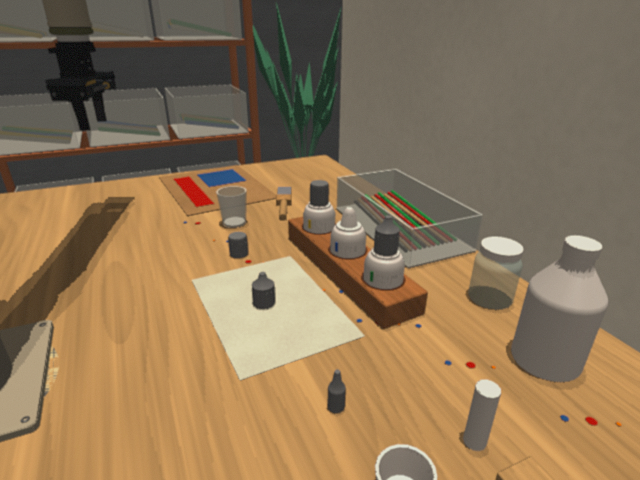

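View pics/top0.png

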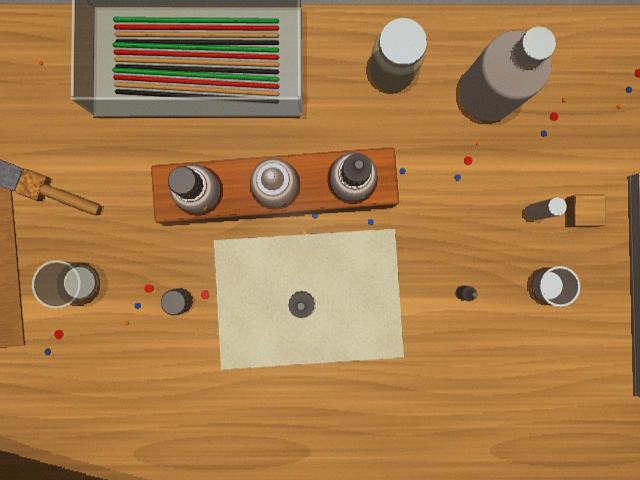

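View pics/wrist0.png

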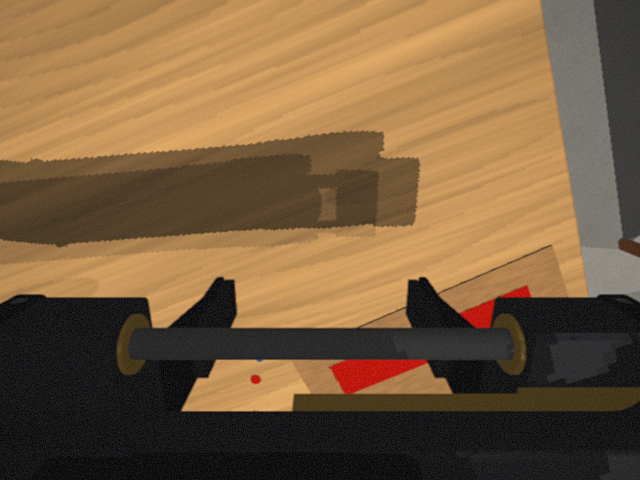

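Side view: the wide nozzle is at about (263,292), the cap at (238,245), the slim nozzle at (336,395), and the bare neck is on the middle bottle at (348,217). In the top view the nozzle is at (301,305), the neck at (273,180), the cap at (176,301) and the slim nozzle at (467,293). Next I'll zoom in and measure.

```bash
python3 - <<'E'
import cv2,numpy as np
t=cv2.imread('pics/top0.png');s=cv2.imread('pics/side0.png')
a=cv2.resize(t[140:220,233:313],(400,400),interpolation=0);b=cv2.resize(s[190:270,308:388],(400,400),interpolation=0)
cv2.imwrite('pics/z1.png',np.hstack([a,b]))
D={n:np.load(f'pics/{n}0.npz') for n in('top','side')}
def ray(n,u,v):
    d=D[n];E=d['extrinsics'];x=np.array([(u-d['cx'])/d['fx'],(v-d['cy'])/d['fy'],1]);return E[:3,3],E[:3,:3]@x
def pl(n,u,v,z):
    o,d=ray(n,u,v);return o+d*(z-o[2])/d[2]
def dark(img,x0,y0,x1,y1,th):
    g=img[y0:y1,x0:x1].max(2);m=(g<th).astype(np.uint8)
    n,l,st,c=cv2.connectedComponentsWithStats(m);i=1+np.argmax(st[1:,4])
    ct=max(cv2.findContours((l==i).astype(np.uint8),0,1)[0],key=cv2.contourArea)
    return c[i]+[x0,y0],st[i]+[x0,y0,0,0,0],cv2.minEnclosingCircle(ct)
for nm,im,bx,th in(('top',t,(280,285,322,327),120),('side',s,(245,265,282,315),90),('top',t,(155,283,197,322),110),('side',s,(222,228,254,262),90)):
    c,st,ec=dark(im,*bx,th);print(nm,c,st,ec)
    for z in(0.0,.021,.032,.042,.064):print('  ',z,pl(nm,*c,z).round(4))
E
```

```text
top [301.20080321 303.937751  ] [289 291  26  27 498] ((21.245283126831055, 18.943395614624023), 13.24835205078125)
   0.0 [0.4514 0.0296 0.    ]
   0.021 [0.453  0.0292 0.021 ]
   0.032 [0.4538 0.029  0.032 ]
   0.042 [0.4545 0.0288 0.042 ]
   0.064 [0.4562 0.0284 0.064 ]
side [263.33170732 297.78292683] [252 286  23  23 410] ((18.313268661499023, 30.5393123626709), 13.595365524291992)
   0.0 [0.4567 0.0477 0.    ]
   0.021 [0.4487 0.0182 0.021 ]
   0.032 [0.4445 0.0028 0.032 ]
   0.042 [ 0.4407 -0.0113  0.042 ]
   0.064 [ 0.4323 -0.0421  0.064 ]
top [181.76344086 299.77060932] [161 288  32  27 279] ((21.914894104003906, 18.787233352661133), 16.15721893310547)
   0.0 [0.4591 0.2236 0.    ]
   0.021 [0.4605 0.2186 0.021 ]
   0.032 [0.4612 0.2159 0.032 ]
   0.042 [0.4618 0.2136 0.042 ]
   0.064 [0.4633 0.2083 0.064 ]
side [238.05247813 247.28862974] [228 236  20  22 343] ((16.0, 18.0), 12.206655502319336)
   0.0 [ 0.4642  0.2581 -0.    ]
   0.021 [0.4558 0.219  0.021 ]
   0.032 [0.4515 0.1985 0.032 ]
   0.042 [0.4475 0.1798 0.042 ]
   0.064 [0.4387 0.1389 0.064 ]
```

View pics/z1.png

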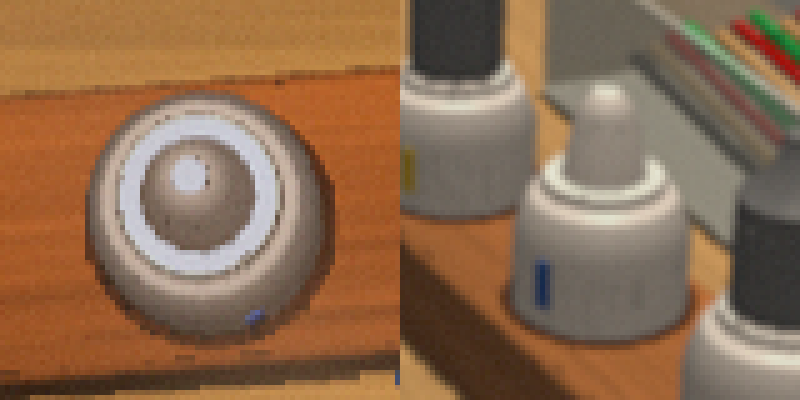

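The crops show the bare cone with a bright shoulder ring around it. The ring centre is near top pixel (272.7,179), and the blunt tip is near top (271,174.6) and side (349,208).

```bash
cat > h.py <<'E'
import cv2,numpy as np
def ray(d,u,v):
    E=d['extrinsics'];x=np.array([(u-d['cx'])/d['fx'],(v-d['cy'])/d['fy'],1]);return E[:3,3],E[:3,:3]@x
def pl(d,u,v,z):
    o,k=ray(d,u,v);return (o+k*(z-o[2])/k[2]).round(4)
def px(d,p):
    E=np.linalg.inv(d['extrinsics']);q=E[:3,:3]@np.array(p)+E[:3,3];return np.array([d['fx']*q[0]/q[2]+d['cx'],d['fy']*q[1]/q[2]+d['cy']]).round(1)
E
python3 - <<'E'
from h import *
t=cv2.imread('pics/top0.png');T=np.load('pics/top0.npz');S=np.load('pics/side0.npz')
m=((t.min(2)>175)*255).astype(np.uint8)[140:220,233:313]
cs,hi=cv2.findContours(m,cv2.RETR_CCOMP,cv2.CHAIN_APPROX_NONE)
for c,h in zip(cs,hi[0]):
    if len(c)>8:
        (x,y),ax,_=cv2.fitEllipse(c);print(h[3],x+233,y+140,ax,pl(T,x+233,y+140,.105),pl(T,x+233,y+140,.139))
for x in(.633,.635,.637,.64):
  p=(x,.076)
  print(p,[px(S,(*p,z)) for z in(.105,.131,.139)],[px(T,(*p,z)) for z in(.105,.139)])
for p in((.454,.029),):
  print(p,[px(S,(*p,z)) for z in(0,.042,.064)],[px(T,(*p,z)) for z in(.0,.042,.064)])
E
python3 - <<'E'
import cv2,numpy as np
s=cv2.imread('pics/side0.png');t=cv2.imread('pics/top0.png')
cv2.imwrite('pics/z2.png',np.hstack([cv2.resize(s[260:320,233:293],(400,400),interpolation=0),cv2.resize(t[275:335,270:330],(400,400),interpolation=0)]))
E
```

```text
-1 270.2548942565918 174.54988861083984 (6.043755054473877, 6.889626979827881) [0.6459 0.072  0.105 ] [0.6403 0.0694 0.139 ]
-1 272.1413154602051 178.36001205444336 (30.33527183532715, 30.921648025512695) [0.6404 0.0692 0.105 ] [0.635  0.0668 0.139 ]
1 272.10763931274414 178.27133178710938 (24.427528381347656, 24.565935134887695) [0.6405 0.0693 0.105 ] [0.6351 0.0669 0.139 ]
(0.633, 0.076) [array([344.1, 223.7]), array([344.5, 211.2]), array([344.6, 207.3])] [array([267.5, 183.5]), array([265.5, 179.8])]
(0.635, 0.076) [array([345. , 223.5]), array([345.5, 211.1]), array([345.6, 207.2])] [array([267.5, 182.1]), array([265.5, 178.3])]
(0.637, 0.076) [array([345.9, 223.3]), array([346.4, 210.9]), array([346.5, 207. ])] [array([267.5, 180.7]), array([265.5, 176.9])]
(0.64, 0.076) [array([347.3, 223.1]), array([347.8, 210.7]), array([347.9, 206.8])] [array([267.5, 178.6]), array([265.5, 174.7])]
(0.454, 0.029) [array([265. , 303.6]), array([263.7, 283.9]), array([263. , 273.2])] [array([301.6, 302.4]), array([301.1, 304.3]), array([300.8, 305.4])]
```

View pics/z2.png

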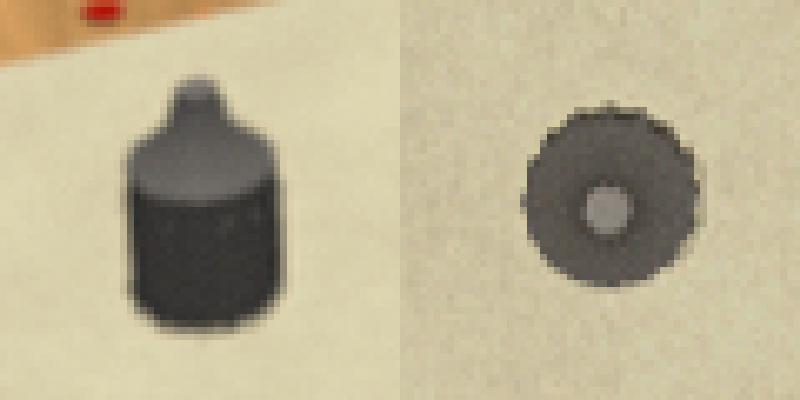

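```bash
python3 - <<'E'
from bench import r
from scipy.spatial.transform import Rotation as R
s=r.read_state();print(R.from_quat(s['eef_rot']).as_matrix().round(3),s['ee_pos'])
E
```

```text
[[-0.     0.35   0.937]
 [-0.001  0.937 -0.35 ]
 [-1.    -0.001  0.   ]] [0.2187685  0.58516586 0.23292825]
```

Call:
{"api": "drive_tool", "payload": {
  "moves": "0.0196 -0.0463 0 -5.5 0;0.0196 -0.0463 0 -5.5 0;0.0196 -0.0463 0 -5.5 0;0.0196 -0.0463 0 -5.5 0;0.0196 -0.0463 0 -5.5 0;0.0196 -0.0463 0 -5.5 0;0.0196 -0.0463 0 -5.5 0;0.0196 -0.0463 0 -5.5 0;0.0196 -0.0463 0 -5.5 0;0.0196 -0.0463 0 -5.5 0;0.0196 -0.0463 0 -5.5 0;0.0196 -0.0463 0 -5.5 0;0 0 0 0 0;0 0 0 0 0",
  "newtons": 25
}}

```text
time: 1.9
ee_pos: [0.4538, 0.0303, 0.2334]
eef_rot: [0.484, 0.515, -0.484, 0.515]
ft_force: [0.1, 0.2, -0.1]
width: 0.0869
```

```bash
python3 - <<'E'
from bench import r,cams
from h import *
c=cams.camera('wrist');cv2.imwrite('pics/w1.png',c['color'][:,:,::-1]);np.savez('pics/w1.npz',**c)
for z in(0,.042,.064):print(px(c,(.4535,.029,z)))
E
```

```text
[320.6 206.8]
[320.6 215.8]
[320.5 221.3]
```

View pics/w1.png

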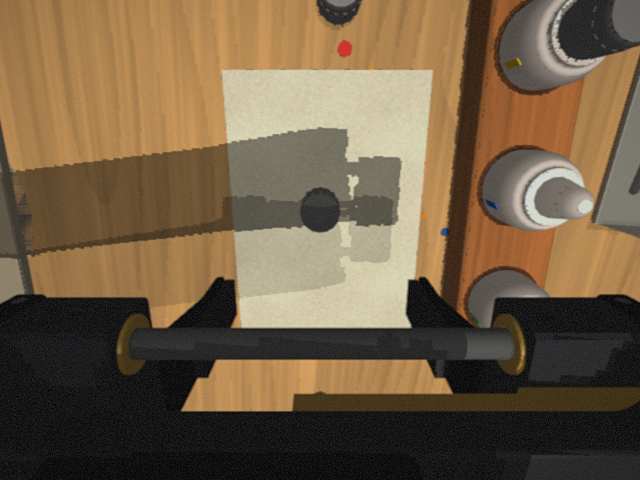

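The nozzle is at (320,210) in the wrist view, where it was predicted to be. The neck tip is at about (582,205). Descending now.

```bash
python3 - <<'E'
from h import *
c=np.load('pics/w1.npz')
for y in(.0665,.0695,.0725):print(y,[px(c,(.6405,y,z)) for z in(.105,.139)])
E
```

```text
0.0665 [array([554.1, 203.2]), array([584.1, 212.9])]
0.0695 [array([555. , 199.6]), array([585.3, 208.8])]
0.0725 [array([556. , 195.9]), array([586.5, 204.7])]
```

Call:
{"api": "drive_tool", "payload": {
  "moves": "0 -0.0013 -0.05 0 0;0 0 -0.05 0 0;0 0 -0.05 0 0;0 0 -0.0334 0 0;0 0 -0.02 0 0;0 0 -0.01 0 0;0 0 0 0 0;0 0 0 0 0"
}}

```text
time: 2.95
ee_pos: [0.4546, 0.029, 0.021]
eef_rot: [0.485, 0.515, -0.484, 0.515]
ft_force: [0.5, -0.4, 0.7]
width: 0.0873
```

Call:
{"api": "drive_tool", "payload": {
  "moves": "0 0 0 0 1;0 0 0 0 1;0 0 0 0 1;0 0 0 0 1;0 0 0 0 1;0 0 0 0 1;0 0 0 0 1;0 0 0 0 1",
  "newtons": 45
}}

```text
time: 3.95
ee_pos: [0.454, 0.0285, 0.0202]
eef_rot: [0.484, 0.515, -0.484, 0.515]
ft_force: [-1.1, -0.8, 0.3]
width: 0.0399
```

Call:
{"api": "drive_tool", "payload": {
  "moves": "0 0 0.03 0 1;0 0 0.05 0 1;0 0 0.05 0 1;0 0 0.05 0 1;0 0 0.02 0 1;0.04 0.01 0 0 1;0.04 0.01 0 0 1;0.04 0.01 0 0 1;0.04 0.01 0 0 1;0.0265 0.001 0 0 1;0 0 0 0 1;0 0 0 0 1;0 0 0 0 1"
}}

```text
time: 5.58
ee_pos: [0.64, 0.0695, 0.2205]
eef_rot: [0.485, 0.515, -0.484, 0.515]
ft_force: [0.3, 0.3, 0.2]
width: 0.04
```

```bash
python3 - <<'E'
from bench import r,cams
from h import *
s=r.read_state();print(s['ee_pos'],s['ft_force'],s['width'])
im={}
for n in('side','top','wrist'):
    c=cams.camera(n);im[n]=c['color'][:,:,::-1];cv2.imwrite(f'pics/{n}2.png',im[n]);np.savez(f'pics/{n}2.npz',**c)
cv2.imwrite('pics/z3.png',np.hstack([cv2.resize(im['side'][150:270,288:408],(400,400),interpolation=0),cv2.resize(im['top'][110:230,210:330],(400,400),interpolation=0)]))
E
```

```text
[0.640015   0.06946517 0.22051962] [0.2788485  0.33606955 0.23650183] 0.04004538422113557
```

View pics/z3.png

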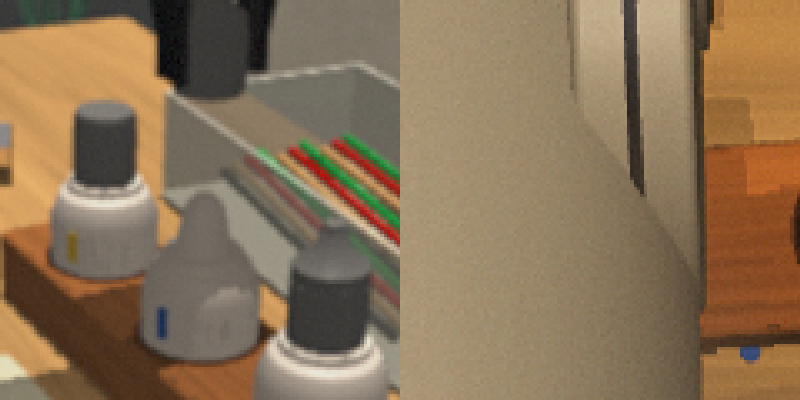

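View pics/wrist2.png

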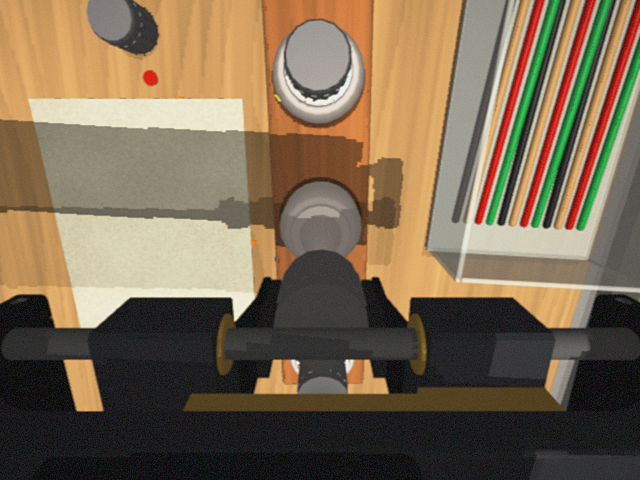

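Side view: the nozzle rim is centred near u≈353 above the neck tip at u≈350. The wrist view shows the skirt between the fingers and the bare neck below it. I'll compare these with the predicted vertical line.

```bash
python3 - <<'E'
from h import *
S=np.load('pics/side2.npz');W=np.load('pics/wrist2.npz');w=cv2.imread('pics/wrist2.png');s=cv2.imread('pics/side2.png')
p=(.640,.0695)
for z in(.105,.139,.200,.221):print(z,px(S,(*p,z)),px(W,(*p,z)))
print('dx1mm',px(S,(.65,.0695,.139))-px(S,(.64,.0695,.139)),'dy',px(S,(.64,.0795,.139))-px(S,(.64,.0695,.139)))
a=cv2.resize(w[170:290,260:380],(400,400),interpolation=0);b=cv2.resize(s[150:250,318:388],(400,571),interpolation=0)[:400]
cv2.imwrite('pics/z4.png',np.hstack([a,b]))
for v in(150,160,165,170,175):
    print(v,s[v,335:372].max(1).tolist())
for v in(212,216,220,224,228):print(v,s[v,335:368].max(1).tolist())
E
```

```text
0.105 [348.9 224.4] [320.6 237.1]
0.139 [349.5 208. ] [320.6 251.4]
0.2 [350.8 176.9] [320.6 289.4]
0.221 [351.2 165.7] [320.5 308.5]
dx1mm [ 4.7 -0.8] dy [-2.4 -1.9]
150 [22, 22, 17, 23, 18, 23, 26, 25, 23, 33, 50, 55, 57, 57, 62, 59, 57, 59, 61, 60, 55, 58, 73, 83, 51, 26, 23, 25, 31, 22, 29, 25, 17, 18, 26, 67, 106]
160 [51, 19, 13, 22, 22, 20, 22, 25, 29, 40, 57, 58, 59, 59, 56, 56, 60, 60, 58, 57, 58, 55, 58, 56, 58, 57, 56, 46, 34, 25, 24, 18, 33, 83, 122, 129, 125]
165 [77, 20, 18, 18, 12, 21, 22, 22, 33, 40, 59, 62, 59, 59, 57, 59, 59, 58, 60, 57, 60, 60, 59, 57, 55, 59, 54, 42, 27, 29, 22, 23, 39, 88, 123, 126, 125]
170 [72, 17, 13, 21, 18, 21, 18, 23, 30, 44, 59, 59, 58, 59, 59, 58, 59, 59, 60, 58, 57, 59, 60, 57, 58, 56, 54, 46, 33, 28, 26, 32, 57, 98, 126, 126, 126]
175 [220, 222, 221, 200, 143, 67, 25, 32, 42, 48, 56, 60, 58, 59, 55, 60, 58, 58, 59, 60, 57, 59, 57, 56, 54, 59, 85, 117, 121, 114, 113, 110, 112, 114, 113, 112, 114]
212 [182, 206, 201, 175, 132, 103, 107, 118, 112, 107, 107, 110, 115, 114, 115, 115, 113, 111, 110, 114, 133, 151, 157, 154, 155, 155, 155, 156, 143, 115, 89, 81, 94]
216 [167, 206, 208, 206, 208, 210, 190, 136, 107, 108, 112, 115, 116, 116, 116, 116, 113, 114, 108, 110, 113, 135, 152, 155, 157, 154, 154, 155, 157, 154, 156, 155, 142]
220 [169, 194, 201, 201, 198, 178, 133, 108, 107, 111, 113, 113, 114, 114, 116, 116, 112, 113, 110, 109, 107, 120, 146, 155, 156, 154, 156, 154, 154, 154, 152, 155, 154]
224 [120, 124, 112, 104, 104, 104, 105, 109, 110, 111, 113, 116, 113, 115, 112, 115, 113, 113, 112, 110, 109, 106, 107, 104, 107, 123, 147, 155, 156, 154, 154, 155, 154]
228 [106, 108, 107, 105, 107, 111, 108, 110, 107, 107, 108, 110, 109, 111, 108, 110, 109, 109, 109, 108, 107, 109, 109, 108, 109, 108, 104, 113, 131, 150, 154, 156, 156]
```

View pics/z4.png

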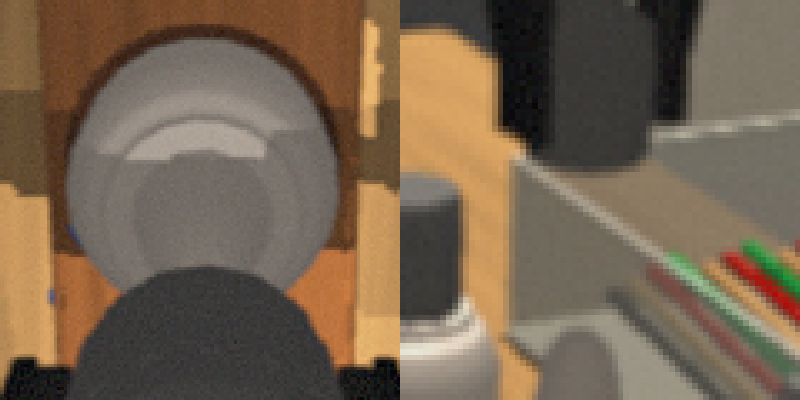

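```bash
python3 - <<'E'
from h import *
W=np.load('pics/wrist2.npz')
for z in(.200,.2005):print('rim far',px(W,(.64,.0895,z)))
print('foot far',px(W,(.64,.0865,.105)),'ring far',px(W,(.64,.0695+.0225,.105)), 'per mm',px(W,(.64,.0875,.105)),px(W,(.64,.0905,.2)))
E
```

```text
rim far [322.9 254.4]
rim far [322.9 254.7]
foot far [321.9 216.3] ring far [322.4 209.4] per mm [322.  215.1] [323.  252.6]
```

Call:
{"api": "drive_tool", "payload": {
  "moves": "0 -0.001 -0.03 0 1;0 0 -0.025 0 1;0 0 -0.01 0 1;0 0 -0.006 0 1;0 0 -0.006 0 1;0 0 -0.004 0 1;0 0 0 0 1;0 0 0 0 1",
  "newtons": 55
}}

```text
time: 6.72
ee_pos: [0.6405, 0.0685, 0.1393]
eef_rot: [0.484, 0.515, -0.485, 0.515]
ft_force: [-1.7, -0.7, -1.5]
width: 0.04
```

Contact is just starting at about the expected height, with small side forces. Pressing on.

Call:
{"api": "drive_tool", "payload": {
  "moves": "0 0 -0.003 0 1;0 0 -0.003 0 1;0 0 -0.003 0 1;0 0 0 0 1"
}}

```text
time: 7.22
ee_pos: [0.6408, 0.0685, 0.1304]
eef_rot: [0.485, 0.515, -0.484, 0.515]
ft_force: [-2.1, -0.4, 3.5]
width: 0.0398
```

Call:
{"api": "drive_tool", "payload": {
  "moves": "0 0 -0.002 0 1;0 0 -0.002 0 1;0 0 0 0 1"
}}

```text
time: 7.6
ee_pos: [0.641, 0.0685, 0.127]
eef_rot: [0.485, 0.515, -0.484, 0.515]
ft_force: [-2.2, -0.5, 7.5]
width: 0.04
```

Call:
{"api": "drive_tool", "payload": {
  "moves": "0 0 -0.002 0 1;0 0 0 0 1"
}}

```text
time: 7.85
ee_pos: [0.641, 0.0685, 0.1253]
eef_rot: [0.485, 0.515, -0.484, 0.515]
ft_force: [-3.4, -1.5, 9.6]
width: 0.0398
```

Not at the hard stop yet, so I'll press further.

Call:
{"api": "drive_tool", "payload": {
  "moves": "0 0 -0.002 0 1;0 0 0 0 1"
}}

```text
time: 8.1
ee_pos: [0.6411, 0.0685, 0.1251]
eef_rot: [0.485, 0.515, -0.484, 0.515]
ft_force: [-11.4, -0.7, 26.1]
width: 0.0397
```

Call:
{"api": "drive_tool", "payload": {
  "moves": "0 0 -0.002 0 1;0 0 0 0 1"
}}

```text
time: 8.35
ee_pos: [0.6411, 0.0684, 0.125]
eef_rot: [0.486, 0.515, -0.483, 0.515]
ft_force: [-19.2, -2.1, 41.6]
width: 0.0399
```

It reached the hard stop at TCP z 0.125, the height worked out for home. I'll ease the load, then open.

Call:
{"api": "drive_tool", "payload": {
  "moves": "0 0 0.002 0 1;0 0 0.0015 0 1;0 0 0 0 1;0 0 0 0 0.2;0 0 0 0 0.4;0 0 0 0 0.3;0 0 0 0 0.2;0 0 0 0 0.2"
}}

```text
time: 9.35
ee_pos: [0.6406, 0.0685, 0.1236]
eef_rot: [0.484, 0.515, -0.485, 0.515]
ft_force: [0.5, -0.1, 0.7]
width: 0.0679
```

Call:
{"api": "drive_tool", "payload": {
  "moves": "0 0 0.02 0 0.2;0 0 0.04 0 0.2;0 0 0.05 0 0.2;0 0 0.05 0 0.2;-0.05 0.04 0 0 0.2;-0.05 0.04 0 0 0.2;-0.04 0.05 0 0 0.2;-0.03 0.05 0 0 0.2;0 0.06 0 5 0.2;0 0.06 0 5 0.2;0 0 0 0 0.2;0 0 0 0 0.2"
}}

```text
time: 10.85
ee_pos: [0.4744, 0.3649, 0.2847]
eef_rot: [0.438, 0.555, -0.438, 0.555]
ft_force: [0.4, -0.7, 0.2]
width: 0.0699
```

```bash
python3 - <<'E'
from bench import r,cams
from h import *
s=r.read_state();print(s['time'],s['ee_pos'],s['ft_force'])
im={}
for n in('side','top'):
    c=cams.camera(n);im[n]=c['color'][:,:,::-1];cv2.imwrite(f'pics/{n}5.png',im[n])
    for z in(.105,.147,.169):print(n,z,px(c,(.6405,.0693,z)))
cv2.imwrite('pics/z5.png',np.hstack([cv2.resize(im['side'][160:280,288:408],(400,400),interpolation=0),cv2.resize(im['top'][110:230,210:330],(400,400),interpolation=0)]))
E
```

```text
10.85 [0.47439533 0.36489013 0.28467477] [ 0.36414958 -0.7286992   0.23798858]
side 0.105 [349.2 224.4]
side 0.147 [350. 204.]
side 0.169 [350.4 193. ]
top 0.105 [272.1 178.3]
top 0.147 [269.9 173.4]
top 0.169 [268.6 170.6]
```

View pics/z5.png

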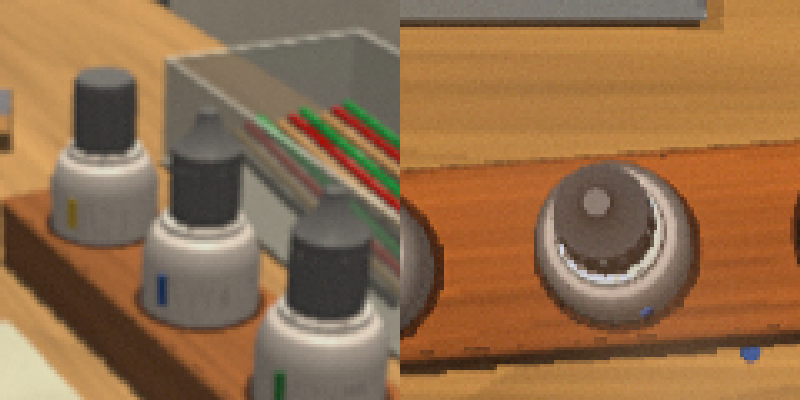

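View pics/side5.png

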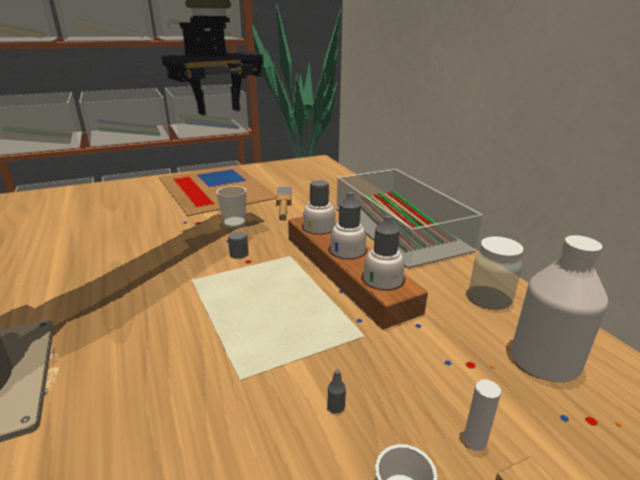

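The spout tip is at side (350,193) and top (268.5,170.7), against (350.4,193.0) and (268.6,170.6) predicted for home. The cap at (238,245) and slim nozzle at (336,395) look unmoved. The gripper is clear, so I'm handing in.

```bash
python3 -c "
from bench import ticket
print(ticket.close_job())"
```

```text
the job is handed in; nothing more can be done
None
```

I pressed the wide nozzle onto the bare neck of the middle bottle until it hit the hard stop, let go, and handed the job in at about 11 s of the 42 s allowed. No verdict was reported.

- **Seating:** it stopped at TCP height 0.125 m, the height worked out for home. I pressed to 42 N there and eased off before opening the fingers.
- **Position:** with the gripper withdrawn, the spout tip was within about 0.5 px of where a fully seated, upright nozzle should appear in both the side and top views.
- **Loose parts:** the flat cap and slim nozzle looked unmoved in the last side picture. I judged that by eye and did not measure it.
- **Disagreements:** before pressing, the wrist view put the nozzle 1–2 mm further in +y relative to the neck than the top view did, so I shifted it by −1 mm. At the hard stop there was also a sideways force of about 19 N, which was gone after release.

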